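# Fit the battery pack into the sloping stage controller and lock it

### The arm

A 6-joint arm with a two-finger parallel gripper is mounted at the origin on a cart in front of the work surface, level with it; the furniture and walls round the work are solid. World frame = base frame: x ahead of the robot, y to its left, z up, the work surface at z = 0. Lengths are in mm, angles in rad, forces in N, time in s.
With the tool pointing down it reaches from about 275 to 750 mm from the base axis. Payload 10.2 kg.
Tool frame: the origin (TCP) lies at the very end of the fingers, on their centre line; the grasp point (between the pads) lies 19 mm behind it; z points along the fingers, y is the line along which they close (so a half turn about z gives the same grasp; the last joint's range is limited). The gripper opens to 85 mm and grips with 20 to 120 N. Pads are 22 mm wide; open, the fingers measure 114 mm over their backs; the gripper's body (76 mm by 85 mm) begins 54 mm behind the grasp point. The pads swing forward as they close: fully open they stand 13 mm farther back than shut.
Start: joints at [-1.461, 0.313, 1.498, -0, 1.331, -0.223], TCP at [171.5, -496.205, 231.294] pointing down, gripper open.
Joint ranges: [-2.94, 2.94], [-0.97, 2.17], [0.19, 2.56], [-1.23, 4.37], [0.02, 3.11], [-2.88, 2.88]. Speed limits (rad/s): [2.39, 2.39, 3.01, 3.14, 3.14, 3.14].

### API

Orientations are given as a unit quaternion [w, x, y, z].
In Python, from rig import telemetry, optics, ctrl gives the robot as it stands.
- The arm moves only by the tool servo_tool, never from a script. Its argument "deltas" is a list of rows, each a list of 3 entries, a list of its own where there are three numbers: the shift along the tool's x, y, z in units of 20 cm (1.0 is 20 cm), then the turn, a rotation vector about the tool's x, y, z in units of 90 degrees (1.0 is 90 degrees), then the opening, from 0 (shut) to 1 (fully open). A call has 1 to 8 rows; each row shifts and turns the commanded pose from where the row before left it, along the tool's axes as they then stand; what a row does not reach is not made up. A row lasts 1/10 s, in which the tool goes at most 50 mm and 8.59 degrees, less where a joint would pass 70% of its speed; a pose out of reach is approached as far as the arm can. A call with a number of a shift or a turn outside -1 to 1 is refused whole. A call with a gripper value outside its range is refused whole. The fingers move at their own pace and stop on an object; "squeeze" is the grip in N (left out, the last holds). Time passes only in rows, so rows that do not move let the fingers close. It gives the time, the measured TCP pose, the force, the opening and the grip force at its end, in the units of the state.
- telemetry.sense(): the state, without advancing time (a new reading comes with each control period).
- optics.capture(name): name is "scene" or "side" or "wrist"; returns the picture (384x512x3 uint8, blue, green, red); there is no depth.
- optics.camera_model(name): a dict with "vfov" (degrees; the focal length in pixels is half the picture's height over the tangent of half this angle, whatever the lens; pixels are square), "cx", "cy" (the principal point, pixels), "R" (3x3) and "t" (3): a world point X has camera coordinates R X + t; the wrist camera has in their place "mount" (4x4, takes a point from camera to tool coordinates, whose origin is the TCP and whose axes are the flange's). Camera axes: x right, y down, z forward; pixel columns grow to the right and rows downward; lengths in mm; the calibration is good to about 2 mm. A picture is of the moment at which its call begins: read the wrist's pose just before it. camera_model takes no time and is no camera call.
- ctrl.finish_job(): hands the job in; it is judged then, once.
The state is a dict: "time_s": time; "joints": joint angles; "dq": joint speeds; "tau": joint torques, N m; "eef_pos": TCP position; "ee_rot": TCP orientation; "force": force on the tool from outside, world axes, zero at the start; "wrist_torque": the same for the moment, N m; "grip_width": opening from 0.0 (shut) to 1.0 (fully open); "grip_force": force on a finger pad.
Only numpy, scipy, OpenCV 4.12 (cv2) and the standard library are available. Lean on these libraries where they do the work, as an engineer would, in place of code of your own. Each camera call takes 0.05 s, during which the arm holds its last target. There are 200 camera calls.

### The job

Put the grey battery pack with the orange grip bar into the open battery bay in the sloping face of the white controller and press it in until it snaps fully home, flush with the face. Then turn the red quarter-turn latch beside the bay as far as it goes, so that its metal tongue lies across the end of the pack, and let go. Do not disturb the medium bottle and the timer.

Things in the scene. Friction and masses are not known exactly. Their poses are not given: they have to be found in the camera images.
- pack: grey battery pack lying flat, 56 x 100 x 24 mm (x, y, z), bottom edges bevelled 4 mm, 0.13 to 0.2 kg; origin in the middle of its underside, z up. On top an orange grip bar, 16 mm thick (x), 60 mm long (y), from 24 to 45 mm above the origin: take it across x by this bar, at 20 to 60 N. It fits the bay either way round (half a turn about z)
- pack_rim (a point): point on the pack's z axis at the level of its flat grey top, 24 mm above its underside. Near the foot of each end face a ridge runs along x; in the bay it meets the sprung rollers when the top is still about 10 mm proud, passes them when pressed square to the face with 8 to 15 N, and the rollers then pull the pack down and keep it there
- bay: the open battery bay in the controller's face, fixed. Origin in the middle of its mouth, level with the face; z square out of the face (30 degrees from vertical, leaning to the robot), x up the slope, y along the face to the left. Mouth 60 mm (x) by 104 mm (y), floor 24 mm below the face: 2 mm of play on each side. A sprung roller in each end wall (+y, -y)
- console: white desk-top controller, black cheeks, face sloping up away from the robot at 30 degrees; 195 mm deep, 298 mm wide, 134 mm high at the back, fixed. Origin on the table under the middle of its face; z up, x to its back. From the bay's origin the face reaches 95 mm up and down the slope, 80 mm left, 200 mm right; cheeks 3 mm higher
- latch (a joint): quarter-turn latch on the face, 74 mm right (-y) of the bay's middle, turning about the bay's z: 0 open (tongue and red wing point up the slope), 1.57 locked (they point left, the tongue 2 mm above the end of the seated pack); positive is anticlockwise looking at the face. Stays where it is left (0.04 N m friction); a pack standing proud blocks it
- latch_grip (a point): middle of the red wing of the latch, on its turning axis, 17 mm above the face; the wing is 60 mm long, 12 mm thick and spans 7 to 27 mm above the face. Its x axis runs along the wing to the tongue, its z axis is the turning axis
- latch_tongue (a point): near the end of the aluminium tongue of the latch, 40 mm from the turning axis, 4.5 mm above the face
- medium: bystander: small bottle of pink medium with a blue cap, 44 mm across, 88 mm high; origin in the middle of its foot
- bench_timer: bystander: white bench timer, 41 x 68 x 55 mm; origin in the middle of its foot
Things that resemble listed ones, but are neither listed nor needed, are in the scene too. What is shaped like the pack but yellow is not meant.

How it is judged (in metres and radians):
On the way:
1. the pack is pressed home: its top flush with the face within 2 mm, square in the bay, while the latch is still open (z of pack_rim in the frame of bay below 0.002 m and distance between pack_rim and bay below 0.006 m and angle between the z axis of pack and the z axis of bay, either way round below 0.04 rad and value of joint latch below 0.5 rad), for 0.2 s.
At the end, for the whole second after the job is handed in: the pack stands in the bay with its top flush with the face (less than 2 mm proud, centred within 6 mm, tilted less than 0.04 rad against the face), at rest, and the latch is turned to more than 1.3 rad, its tongue across the end of the pack (z of pack_rim in the frame of bay below 0.002 m and distance between pack_rim and bay below 0.006 m and angle between the z axis of pack and the z axis of bay, either way round below 0.04 rad and value of joint latch above 1.3 rad and linear speed of pack below 0.02 m/s); the robot touches nothing.
It fails at once if the medium bottle is shifted by more than 30 mm or tipped (distance of medium from where it was at the start of the episode above 0.03 m or angle between medium's own z axis and vertical above 0.5 rad).
It fails at once if the timer is shifted by more than 30 mm or tipped (distance of bench_timer from where it was at the start of the episode above 0.03 m or angle between bench_timer's own z axis and vertical above 0.5 rad).
It also fails if it takes over 51 s, if anything falls off the work surface, if the arm or the gripper's body presses on something with over 40 N, if the wrist force passes 120 N, or if a joint passes its speed limit or range.

## Working session

There is one attempt and no reset: what is moved stays moved. The work goes in short steps, Python scripts to look and compute and a tool call to move; the robot and the scene stay as the last step left them, time stands still between calls to the robot, and variables do not carry over. Pictures are saved under pics/ and viewed, at most 10 in all, crops included, and the job is handed in when it is done.

Besides the shell and the picture viewer there is one more tool, called after "Request:" as name(argument=value, ...), one argument or row to a line, values as JSON. servo_tool: Moves the arm, as the interface text tells. Its arguments: {"type":"object","properties":{"deltas":{"type":"array"},"squeeze":{"type":"number"}},"required":["deltas"]}

```bash
mkdir -p pics; ls; python3 - <<'E'
from rig import telemetry, optics
import cv2,numpy as np
s=telemetry.sense(); print(s)
for n in("scene","side"):
    im=optics.capture(n); cv2.imwrite(f"pics/{n}0.png",im); m=optics.camera_model(n); print(n,m)
print(optics.camera_model("wrist"))
E
```

```text
pics
{'time_s': 0.0, 'joints': array([-1.46136118e+00,  3.13470113e-01,  1.49846017e+00, -2.38294878e-05,
        1.33098363e+00, -2.23409294e-01]), 'dq': array([-3.65177687e-05, -6.27896895e-04,  4.90867351e-04,  2.89450207e-04,
        6.58069269e-04, -1.48242472e-04]), 'tau': array([ 3.14446675e-05, -4.12265611e+01, -2.59740686e+01, -1.85503100e-04,
        4.10333494e-03, -2.87131577e-06]), 'eef_pos': array([ 171.48343343, -495.92642287,  230.71609229]), 'ee_rot': array([-6.60215299e-04,  9.86183069e-01,  1.65657833e-01,  2.60738012e-05]), 'force': array([-0.49987427,  0.09085156, -0.06457607]), 'wrist_torque': array([ 0.01208584,  0.04245007, -0.02077091]), 'grip_force': 0.0, 'grip_width': 1.003019648747697}
scene {'vfov': 56.66651525428927, 'cx': 252.0484519461711, 'cy': 184.48941797218652, 'R': array([[ 0.9534149 ,  0.30122989, -0.01614224],
       [ 0.17222714, -0.58748334, -0.79069661],
       [-0.24766475,  0.7510818 , -0.61199534]]), 't': array([-477.91874967,  -58.44703092, 1219.32812126])}
side {'vfov': 47.471773495068874, 'cx': 262.76259200579176, 'cy': 196.97515013206893, 'R': array([[-0.09045655,  0.99576607, -0.01635709],
       [ 0.84833526,  0.06843949, -0.52501745],
       [-0.52167509, -0.06136756, -0.85093427]]), 't': array([ 121.39636699, -392.69773514, 1468.23295627])}
{'vfov': 59.656155774467294, 'cx': 256.8919385045494, 'cy': 188.57374642586495, 'mount': array([[ 6.43258616e-04, -9.44932518e-01, -3.27264607e-01,
         8.47099456e+01],
       [ 9.99998774e-01,  1.40592506e-04,  1.55961685e-03,
        -2.13030981e-02],
       [-1.42772173e-03, -3.27265209e-01,  9.44931450e-01,
        -1.42015261e+02],
       [ 0.00000000e+00,  0.00000000e+00,  0.00000000e+00,
         1.00000000e+00]])}
```

View pics/scene0.png

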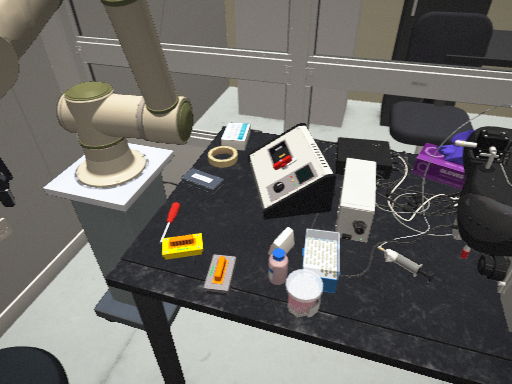

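View pics/side0.png

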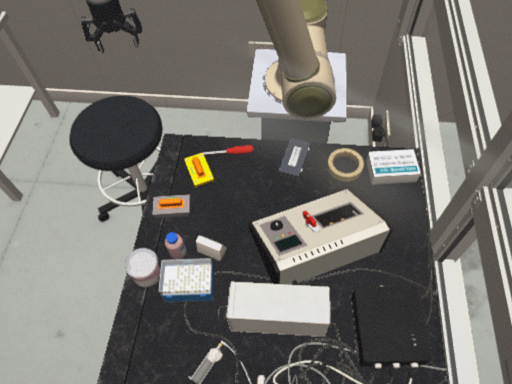

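The side view shows the grey pack at about (171,204), the yellow decoy at (199,168), the console bay near (335,215) with the red latch at (310,220), the bottle at (175,245) and the timer at (211,247). I'll enlarge the parts that matter.

```bash
cat > h.py <<'E'
import numpy as np
from scipy.spatial.transform import Rotation as Ro
from rig import telemetry, optics
def cam(n, s=None):
    m=optics.camera_model(n); f=192/np.tan(np.radians(m['vfov']/2))
    K=np.array([[f,0,m['cx']],[0,f,m['cy']],[0,0,1]])
    if n=='wrist':
        M=np.array(m['mount']); T=np.eye(4); T[:3,:3]=rot(s['ee_rot']).as_matrix(); T[:3,3]=s['eef_pos']
        W=np.linalg.inv(T@M); return K,W[:3,:3],W[:3,3]
    return K,np.array(m['R']),np.array(m['t'])
def rot(q): return Ro.from_quat(np.roll(q,-1))
def ray(c,px):
    K,R,t=c; d=R.T@np.linalg.solve(K,[px[0],px[1],1]); return -R.T@t,d/np.linalg.norm(d)
def proj(c,X):
    K,R,t=c; p=(K@(R@np.atleast_2d(X).T+t[:,None])).T; return p[:,:2]/p[:,2:]
def onz(c,px,z):
    o,d=ray(c,px); return o+d*(z-o[2])/d[2]
def bay(x,y,yaw):
    "console at table x,y, yaw -> rotation R (bay axes in world) and origin (66 mm high guess)"
    c,s=np.cos(np.pi/6),.5
    return Ro.from_euler('z',yaw).as_matrix()@np.array([[c,0,-s],[0,1,0],[s,0,c]])
def move(s,p,R):
    "tool-frame shift (units) and turn (units) from measured pose to goal"
    R0=rot(s['ee_rot']); 
    return (R0.inv().apply(np.array(p)-s['eef_pos'])/200).round(3), ((R0.inv()*Ro.from_matrix(R)).as_rotvec()/(np.pi/2)).round(3)
E
python3 - <<'E'
import cv2,numpy as np
a=cv2.imread('pics/side0.png');b=cv2.imread('pics/scene0.png')
c=lambda i,x,y,w,h,k:cv2.resize(i[y:y+h,x:x+w],None,fx=k,fy=k,interpolation=cv2.INTER_CUBIC)
t=np.hstack([c(a,245,180,150,100,4),c(a,145,185,50,100,4)])
d=np.hstack([c(b,240,115,100,50,4),c(b,190,245,100,50,4)])
cv2.imwrite('pics/c1.png',np.vstack([t,np.zeros((0,800,3),np.uint8),d]))
E
```

```text
(no output)
```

View pics/c1.png

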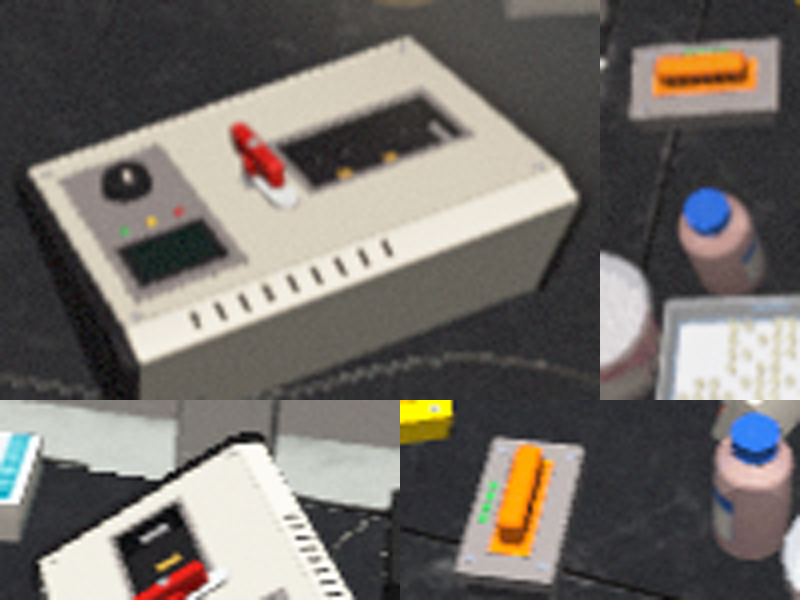

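The crops show the pack lying flat with its long side roughly along y, and the bay open and empty with the latch wing and tongue pointing up the slope. Next I fit both poses to the corners.

```bash
python3 - <<'E'
from h import *
from scipy.optimize import least_squares
S,C=cam('side'),cam('scene')
A=lambda l,o:np.array(l)/4+np.array(o)-.4
ps=A([(30,47),(178,40),(178,110),(30,120)],(145,185)); pc=A([(95,37),(183,50),(148,180),(58,170)],(190,245))
print('corners side',[onz(S,p,24).round() for p in ps]); print('scene',[onz(C,p,24).round() for p in pc])
# side order: (-x,-y),(-x,+y),(+x,+y),(+x,-y)
loc=np.array([(-28,-50,24),(-28,50,24),(28,50,24),(28,-50,24)])
def P(v): return loc@Ro.from_euler('z',v[2]).as_matrix().T+[v[0],v[1],0]
def perm(v,p): 
    q=proj(C,P(v)); return np.array([q[np.argmin(((q-x)**2).sum(1))]-x for x in p])
v0=np.r_[np.mean([onz(S,p,24) for p in ps],0)[:2],0]
r=least_squares(lambda v:np.r_[(proj(S,P(v))-ps).ravel(),perm(v,pc).ravel()],v0); print('pack',r.x,r.fun.round(1))
for c,p in((S,ps),(C,pc)): 
    r=least_squares(lambda v:np.array([proj(c,P(v))[np.argmin(((proj(c,P(v))-x)**2).sum(1))]-x for x in p]).ravel(),v0); print(' single',r.x)
bs=A([(278,142),(425,93),(470,135),(310,190)],(245,180)); bc=A([(115,140),(185,102)],(240,115))
lb=np.array([(-30,-52,0),(-30,52,0),(30,52,0),(30,-52,0)])
fs=A([(30,172),(408,40)],(245,180)); lf=np.array([(-95,-200,0),(-95,80,0)])
B=lambda v,l:l@bay(0,0,v[3]).T+v[:3]
o=onz(S,bs.mean(0),84)
r=least_squares(lambda v:np.r_[(proj(S,B(v,lb))-bs).ravel(),(proj(S,B(v,lf))-fs).ravel(),(proj(C,B(v,lb[1:3]))-bc).ravel()],np.r_[o,0.3]); print('bay',r.x,r.fun.round(1))
r=least_squares(lambda v:np.r_[(proj(S,B(v,lb))-bs).ravel(),(proj(S,B(v,lf))-fs).ravel()],np.r_[o,0.3]); print('bay side only',r.x,r.fun.round(1))
print('medium cap',onz(S,np.array([708,212])/4+[145-150,185],88), onz(C,np.array([357,38])/4+[190,245],88))
E
```

```text
corners side [array([ 507., -383.,   24.]), array([ 493., -281.,   24.]), array([ 548., -271.,   24.]), array([ 564., -370.,   24.])]
scene [array([ 490., -278.,   24.]), array([ 545., -272.,   24.]), array([ 558., -366.,   24.]), array([ 507., -374.,   24.])]
pack [ 5.26353743e+02 -3.24480965e+02  1.59257762e-01] [ 1.6  0.1  0.8 -0.5  0.4 -0.5  0.3 -0.5  0.1  0.5  0.6 -0.4  1.1  1.7
 -1.   1.3]
 single [ 5.27692129e+02 -3.26285690e+02  1.64421000e-01]
 single [ 5.24968849e+02 -3.22280941e+02  1.56347563e-01]
bay [5.58038915e+02 1.17717699e+02 8.44344326e+01 4.56872599e-01] [-0.7  0.7 -0.9  0.1 -0.7  0.1  1.1  0.  -0.3 -0.1  1.3 -0.2  0.5 -0.3
 -1.1 -0.2]
bay side only [5.56938905e+02 1.17925157e+02 8.31478727e+01 4.59072946e-01] [-0.7  0.6 -0.9 -0.  -0.7 -0.   1.2 -0.1 -0.1 -0.1  1.2 -0.3]
medium cap [ 658.43269474 -283.44134335   88.        ] [ 656.88251574 -288.44804682   88.        ]
```

```bash
python3 - <<'E'
from h import *
s=telemetry.sense()
R=lambda a:np.array([[np.cos(a),np.sin(a),0],[np.sin(a),-np.cos(a),0],[0,0,-1]])
print(move(s,[526,-324,130],R(np.pi/2+.159)))
E
```

```text
(array([ 1.956, -0.233,  0.505]), array([-0.   , -0.001, -0.889]))
```

Request:
servo_tool(
  deltas=[
    [[0.196, -0.023, 0.05], [0, 0, 0], 1],
    [[0.196, -0.023, 0.05], [0, 0, 0], 1],
    [[0.196, -0.023, 0.05], [0, 0, 0], 1],
    [[0.196, -0.023, 0.05], [0, 0, 0], 1],
    [[0.196, -0.023, 0.05], [0, 0, 0], 1],
    [[0.196, -0.023, 0.05], [0, 0, 0], 1],
    [[0.196, -0.023, 0.05], [0, 0, 0], 1],
    [[0.196, -0.023, 0.05], [0, 0, 0], 1],
  ],
)

```text
time_s: 0.9
eef_pos: [457.1, -357.9, 150.6]
ee_rot: [-0.0, 0.986, 0.166, -0.0]
force: [0.5, -0.9, 0.8]
grip_width: 0.996
grip_force: 0.0
```

Request:
servo_tool(
  deltas=[
    [[0.196, -0.023, 0.05], [0, 0, 0], 1],
    [[0.196, -0.023, 0.05], [0, 0, 0], 1],
    [[0, 0, 0], [0, 0, -0.089], 1],
    [[0, 0, 0], [0, 0, -0.089], 1],
    [[0, 0, 0], [0, 0, -0.089], 1],
    [[0, 0, 0], [0, 0, -0.089], 1],
    [[0, 0, 0], [0, 0, -0.089], 1],
    [[0, 0, 0], [0, 0, -0.089], 1],
  ],
)

```text
time_s: 1.7
eef_pos: [526.8, -324.5, 130.8]
ee_rot: [-0.0, 0.832, 0.555, -0.0]
force: [-0.5, 0.1, -0.1]
grip_width: 1.004
grip_force: 0.0
```

Request:
servo_tool(
  deltas=[
    [[0, 0, 0], [0, 0, -0.089], 0.8],
    [[0, 0, 0], [0, 0, -0.089], 0.8],
    [[0, 0, 0], [0, 0, -0.089], 0.8],
    [[0, 0, 0], [0, 0, -0.089], 0.8],
    [[0, 0, 0], [0, 0, 0], 0.8],
    [[0, 0, 0], [0, 0, 0], 0.8],
  ],
)

```text
time_s: 2.3
eef_pos: [526.9, -324.6, 131.0]
ee_rot: [-0.0, 0.65, 0.76, 0.0]
force: [-0.2, -0.3, 0.3]
grip_width: 0.802
grip_force: 0.0
```

```bash
python3 - <<'E'
from h import *
import cv2
s=telemetry.sense(); im=optics.capture('wrist'); c=cam('wrist',s)
print(s['time_s'],s['eef_pos'],s['ee_rot'],s['joints'])
cv2.imwrite('pics/w1.png',im)
hsv=cv2.cvtColor(im,cv2.COLOR_BGR2HSV); m=cv2.inRange(hsv,(5,150,150),(20,255,255))
print(cv2.minAreaRect(cv2.findNonZero(m)))
print('expected bar', proj(c,[526,-324,45]))
E
```

```text
2.3 [ 526.86375857 -324.57775606  131.03017608] [-2.73350213e-04  6.49758920e-01  7.60140297e-01  4.53374453e-07] [-7.41197806e-01  6.04472732e-01  1.32511992e+00 -1.88359054e-05
  1.21254641e+00 -8.97452975e-01]
((230.9906005859375, 140.52670288085938), (179.39894104003906, 375.8985290527344), 87.58897399902344)
expected bar [[255.4161417  194.46605994]]
```

View pics/w1.png

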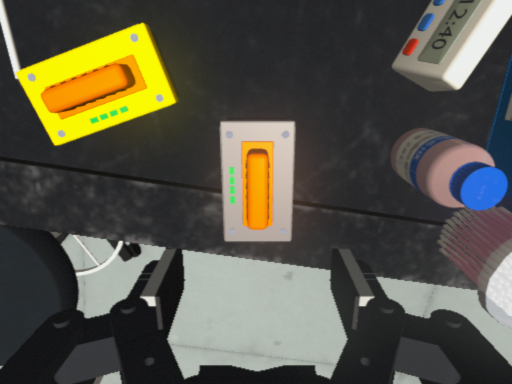

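The wrist view shows the pack's top with corners (221,122), (294,121), (292,241) and (224,241), the bar centred near (258,190), and the bottle well clear to the right. I'll refine the fit with these corners.

```bash
python3 - <<'E'
from h import *
from scipy.optimize import least_squares
s=telemetry.sense(); c=cam('wrist',s)
p=np.array([(221,122),(294,121),(292,241),(224,241)])
loc=np.array([(-28,-50,24),(-28,50,24),(28,50,24),(28,-50,24)])
P=lambda v:loc@Ro.from_euler('z',v[2]).as_matrix().T+[v[0],v[1],0]
o=lambda v:[proj(c,P(v))[np.argmin(((proj(c,P(v))-x)**2).sum(1))]-x for x in p]
r=least_squares(lambda v:np.array(o(v)).ravel(),[526,-324,.159]); print(r.x,r.fun.round(1))
R=lambda a:np.array([[np.cos(a),np.sin(a),0],[np.sin(a),-np.cos(a),0],[0,0,-1]])
print(move(s,[r.x[0],r.x[1],26.5],R(np.pi/2+r.x[2])))
E
```

```text
[ 5.27764972e+02 -3.23736421e+02  1.62868520e-01] [-1.6 -1.   1.5 -0.5 -0.4  0.8  0.5  1.2]
(array([0.003, 0.005, 0.523]), array([-0.   , -0.   , -0.004]))
```

Request:
servo_tool(
  deltas=[
    [[0.003, 0.005, 0.15], [0, 0, -0.004], 0.8],
    [[0, 0, 0.15], [0, 0, 0], 0.8],
    [[0, 0, 0.12], [0, 0, 0], 0.8],
    [[0, 0, 0.07], [0, 0, 0], 0.8],
    [[0, 0, 0.03], [0, 0, 0], 0.8],
    [[0, 0, 0], [0, 0, 0], 0],
    [[0, 0, 0], [0, 0, 0], 0],
    [[0, 0, 0], [0, 0, 0], 0],
  ],
  squeeze=55,
)

```text
time_s: 3.15
eef_pos: [528.3, -324.3, 28.5]
ee_rot: [0.001, 0.646, 0.763, -0.0]
force: [0.6, -0.5, -0.2]
grip_width: 0.291
grip_force: 0.0
```

Request:
servo_tool(
  deltas=[
    [[0, 0, 0], [0, 0, 0], 0],
    [[0, 0, 0], [0, 0, 0], 0],
    [[0, 0, 0], [0, 0, 0], 0],
    [[0, 0, -0.05], [0, 0, 0], 0],
    [[0, 0, -0.1], [0, 0, 0], 0],
  ],
)

```text
time_s: 3.65
eef_pos: [527.0, -323.2, 56.5]
ee_rot: [-0.002, 0.646, 0.763, 0.0]
force: [-0.5, -0.4, -1.5]
grip_width: 0.174
grip_force: 53.7
```

```bash
cat >> h.py <<'E'
BAY=[np.array([557.5,117.8,84.]),0.458]
def goal(x,y,z,turn=0,b=BAY):
    "TCP goal in bay frame; turn about bay z relative to tool x = bay y"
    B=bay(0,0,b[1]); R=B@np.array([[0,1,0],[1,0,0],[0,0,-1.]])
    return b[0]+B@np.array([x,y,z]), B@Ro.from_euler('z',turn).as_matrix()@B.T@R
E
python3 - <<'E'
from h import *
s=telemetry.sense(); p,R=goal(0,-85,160); print(p,R.round(2)); print(move(s,p,R))
print(s['eef_pos'],s['joints'])
E
```

```text
[523.32809671   6.18780969 222.56406461] [[-0.44  0.78  0.45]
 [ 0.9   0.38  0.22]
 [-0.    0.5  -0.87]]
(array([ 1.63 ,  0.252, -0.826]), array([-0.332,  0.047, -0.182]))
[ 527.04396089 -323.19083154   56.53107608] [-7.39331088e-01  6.91478739e-01  1.38770037e+00  3.11557397e-05
  1.06599712e+00 -9.05568176e-01]
```

Request:
servo_tool(
  deltas=[
    [[0, 0, -0.2], [0, 0, 0], 0],
    [[0, 0, -0.22], [0, 0, 0], 0],
    [[0, 0, -0.22], [0, 0, 0], 0],
    [[0, 0, -0.18], [0, 0, 0], 0],
    [[0.1, 0.012, 0], [0, 0, 0], 0],
    [[0.2, 0.03, 0], [0, 0, 0], 0],
    [[0.2, 0.03, 0], [0, 0, 0], 0],
    [[0.2, 0.03, 0], [0, 0, 0], 0],
  ],
)

```text
time_s: 4.45
eef_pos: [524.3, -180.9, 221.6]
ee_rot: [-0.0, 0.646, 0.763, 0.0]
force: [0.7, -0.8, -1.9]
grip_width: 0.168
grip_force: 53.9
```

Request:
servo_tool(
  deltas=[
    [[0.2, 0.03, 0], [0, 0, 0], 0],
    [[0.2, 0.03, 0], [0, 0, 0], 0],
    [[0.2, 0.03, 0], [0, 0, 0], 0],
    [[0.2, 0.03, 0], [0, 0, 0], 0],
    [[0.2, 0.03, 0], [0, 0, 0], 0],
    [[0.13, 0.03, 0], [0, 0, 0], 0],
    [[0, 0, 0], [-0.066, 0.009, -0.036], 0],
    [[0, 0, 0], [-0.066, 0.009, -0.036], 0],
  ],
)

```text
time_s: 5.25
eef_pos: [522.9, 47.6, 221.6]
ee_rot: [0.057, 0.596, 0.796, 0.09]
force: [0.5, -0.2, -1.2]
grip_width: 0.168
grip_force: 54.2
```

Request:
servo_tool(
  deltas=[
    [[0, 0, 0], [-0.066, 0.009, -0.036], 0],
    [[0, 0, 0], [-0.066, 0.009, -0.036], 0],
    [[0, 0, 0], [-0.066, 0.009, -0.036], 0],
    [[0, 0, 0], [0, 0, 0], 0],
    [[0, 0, 0], [0, 0, 0], 0],
  ],
)

```text
time_s: 5.75
eef_pos: [522.8, 46.1, 221.7]
ee_rot: [0.138, 0.513, 0.819, 0.217]
force: [0.6, -0.2, -1.8]
grip_width: 0.171
grip_force: 54.3
```

```bash
python3 - <<'E'
from h import *
import cv2
s=telemetry.sense(); im=optics.capture('wrist'); c=cam('wrist',s)
print(s['time_s'],s['grip_force'],s['eef_pos'],s['ee_rot'],s['joints']); p,R=goal(0,-85,160); print(move(s,p,R))
cv2.imwrite('pics/w2.png',im)
B=bay(0,0,BAY[1]); print(proj(c,np.array([(-30,-52,0),(-30,52,0),(30,52,0),(30,-52,0)])@B.T+BAY[0]))
E
```

```text
5.75 54.294304847717285 [522.79781967  46.08756448 221.69743699] [0.13770728 0.51257572 0.81938368 0.21659459] [-0.30941178  0.09804204  1.88423472  0.48109753  0.82512623 -1.03260405]
(array([-0.181, -0.072, -0.045]), array([-0.003,  0.004, -0.002]))
[[208.89290801 172.93520102]
 [202.42867443  49.50777671]
 [276.7690406   49.30382466]
 [274.7652237  172.87739145]]
```

View pics/w2.png

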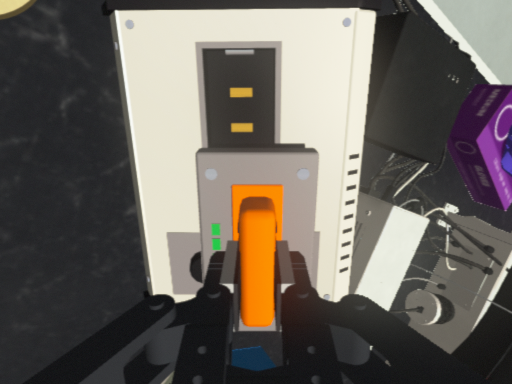

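The wrist view shows the bay's left part at columns 204–275 with its far end at row about 49, matching the predicted 202–277 and 49. The pack is held straight. I overshot sideways by 36 mm, so I'll shift back to see the whole mouth.

Request:
servo_tool(
  deltas=[
    [[-0.09, -0.036, -0.022], [0, 0.002, 0], 0],
    [[-0.09, -0.036, -0.022], [0, 0.002, 0], 0],
    [[0, 0, 0], [0, 0, 0], 0],
    [[0, 0, 0], [0, 0, 0], 0],
  ],
)

```text
time_s: 6.2
eef_pos: [523.9, 6.9, 222.0]
ee_rot: [0.135, 0.511, 0.82, 0.219]
force: [0.0, 0.1, -0.6]
grip_width: 0.177
grip_force: 54.4
```

```bash
python3 - <<'E'
from h import *
import cv2
s=telemetry.sense(); im=optics.capture('wrist'); c=cam('wrist',s)
print(s['time_s'],list(s['eef_pos']),list(s['ee_rot']))
cv2.imwrite('pics/w3.png',im); cv2.imwrite('pics/w3c.png',cv2.resize(im[0:150,150:350],None,fx=4,fy=4,interpolation=cv2.INTER_CUBIC))
B=bay(0,0,BAY[1]); print((proj(c,np.array([(-30,-52,0),(-30,52,0),(30,52,0),(30,-52,0)])@B.T+BAY[0])-[150,0])*4)
E
```

```text
6.2 [np.float64(523.8716188373082), np.float64(6.855208389783578), np.float64(221.9592347558383)] [np.float64(0.13534544277347238), np.float64(0.5110054353490958), np.float64(0.8201925601861065), np.float64(0.21872178761955455)]
[[295.03769217 533.28960675]
 [277.90387026  13.12335903]
 [578.44868363  12.75494157]
 [561.62457328 533.31361951]]
```

View pics/w3c.png

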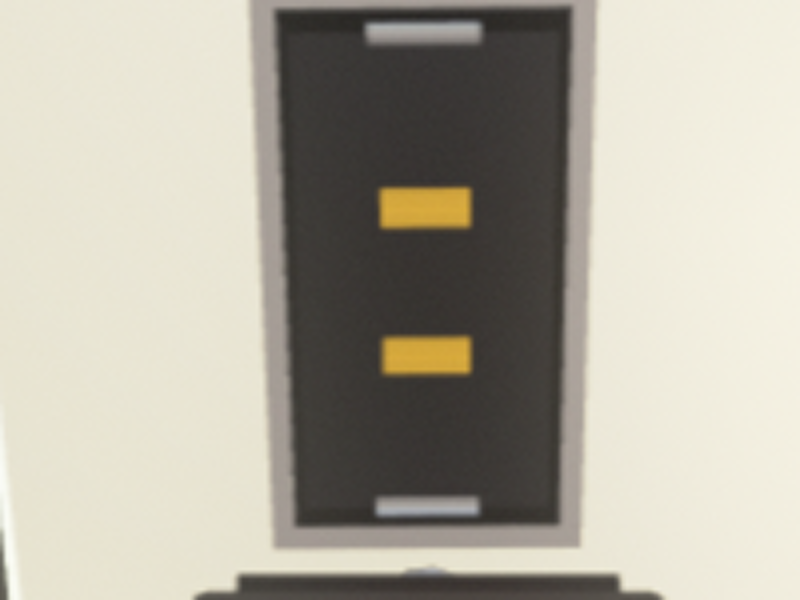

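The crop shows the mouth's corners at (276,10), (572,8), (559,524) and (295,524), within 1–2 px of prediction, and the bay empty. I'll refit it and check the held pack's front edge.

```bash
python3 - <<'E'
from h import *
from scipy.optimize import least_squares
s=telemetry.sense(); s['eef_pos']=np.array([523.8716188373082,6.855208389783578,221.9592347558383]);s['ee_rot']=np.array([0.13534544277347238,0.5110054353490958,0.8201925601861065,0.21872178761955455])
c=cam('wrist',s); q=np.array([(295,524),(276,10),(572,8),(559,524)])/4+[149.6,-.4]
lb=np.array([(-30,-52,0),(-30,52,0),(30,52,0),(30,-52,0)])
f=lambda v,w:np.r_[(proj(c,lb@bay(0,0,v[3]).T+v[:3])-q).ravel(),(v[2]-84)*w]
for w in(0,.3,10):
    r=least_squares(f,np.r_[BAY[0],BAY[1]],args=(w,)); print(r.x,r.fun.round(2))
R=rot(s['ee_rot']); T=lambda p:R.apply(p)+s['eef_pos']
print('pack top corners in tool z=4', proj(c,T(np.array([(50,-28,4),(50,28,4),(-50,0,4),(50,-28,4+24)]))))
E
python3 - <<'E'
import cv2
im=cv2.imread('pics/w3.png');g=cv2.cvtColor(im,cv2.COLOR_BGR2GRAY)
print(g[140:170,230], g[160,190:206],g[160,310:326],g[190,190:206],g[190,310:326])
E
```

```text
[5.57962120e+02 1.19949689e+02 7.97603457e+01 4.62916382e-01] [ 0.04  0.13 -0.06 -0.02  0.12  0.03 -0.11 -0.15 -0.  ]
[5.57510844e+02 1.19665697e+02 8.07452425e+01 4.62932834e-01] [-0.04  0.39 -0.17 -0.22  0.3  -0.17  0.03  0.11 -0.98]
[5.56027714e+02 1.18729977e+02 8.39869717e+01 4.62994961e-01] [-0.31  1.27 -0.55 -0.87  0.88 -0.84  0.51  0.99 -0.13]
pack top corners in tool z=4 [[194.21830467 154.08080182]
 [319.88982522 154.23914636]
 [256.79482339 334.12538456]
 [202.48861485 143.28302672]]
[225 225 221 152  82  60  61  64  72  77  76  81 109 133 144 154 157 157
 157 157 158 158 157 156 157 157 156 157 155 157] [226 226 226 226 223 182 131 133 150 157 156 156 158 158 158 157] [168 168 168 167 168 168 170 173 187 219 230 231 232 232 232 231] [226 226 226 226 227 226 216 168 125 137 150 154 155 155 154 154] [165 165 166 167 165 168 178 214 227 228 229 229 229 229 229 230]
```

```bash
sed -i 's/^BAY=.*/BAY=[np.array([557.8,119.8,80.3]),0.463]/' h.py; python3 - <<'E'
from h import *
s=telemetry.sense(); p,R=goal(0,-1,160); print(move(s,p,R)); p,R=goal(0,-1,42); print(move(s,p,R))
E
```

```text
(array([ 0.422, -0.007,  0.015]), array([-0.002,  0.001, -0.003]))
(array([ 0.423, -0.005,  0.605]), array([-0.002,  0.001, -0.003]))
```

Request:
servo_tool(
  deltas=[
    [[0.14, -0.002, 0], [-0.002, 0.001, -0.003], 0],
    [[0.14, -0.002, 0], [0, 0, 0], 0],
    [[0.143, -0.001, 0.05], [0, 0, 0], 0],
    [[0, 0, 0.15], [0, 0, 0], 0],
    [[0, 0, 0.15], [0, 0, 0], 0],
    [[0, 0, 0.15], [0, 0, 0], 0],
    [[0, 0, 0.105], [0, 0, 0], 0],
    [[0, 0, 0], [0, 0, 0], 0],
  ],
)

```text
time_s: 7.05
eef_pos: [538.7, 110.6, 114.5]
ee_rot: [0.134, 0.508, 0.822, 0.22]
force: [0.3, -0.6, -1.7]
grip_width: 0.173
grip_force: 54.2
```

Request:
servo_tool(
  deltas=[
    [[0, 0, 0], [0, 0, 0], 0],
    [[0, 0, 0], [0, 0, 0], 0],
  ],
)

```text
time_s: 7.25
eef_pos: [539.5, 109.2, 117.9]
ee_rot: [0.137, 0.508, 0.821, 0.221]
force: [-0.8, 0.2, -2.3]
grip_width: 0.171
grip_force: 54.2
```

```bash
python3 - <<'E'
from h import *
import cv2
s=telemetry.sense(); im=optics.capture('wrist'); c=cam('wrist',s)
print(s['time_s'],s['force'],s['wrist_torque']); p,R=goal(0,-1,42); print(move(s,p,R))
b=optics.capture('side')[195:270,270:370]; a=optics.capture('scene')[125:200,240:340]
cv2.imwrite('pics/m4.png',np.vstack([np.hstack([cv2.resize(x,(400,300),interpolation=cv2.INTER_CUBIC) for x in (a,b)]),cv2.resize(im[0:150],(800,234))]))
E
```

```text
7.25 [-0.83468696  0.1896922  -2.26334165] [-0.20831374  0.39209834  0.0180988 ]
(array([ 0.002, -0.003,  0.006]), array([0.001, 0.001, 0.   ]))
```

View pics/m4.png

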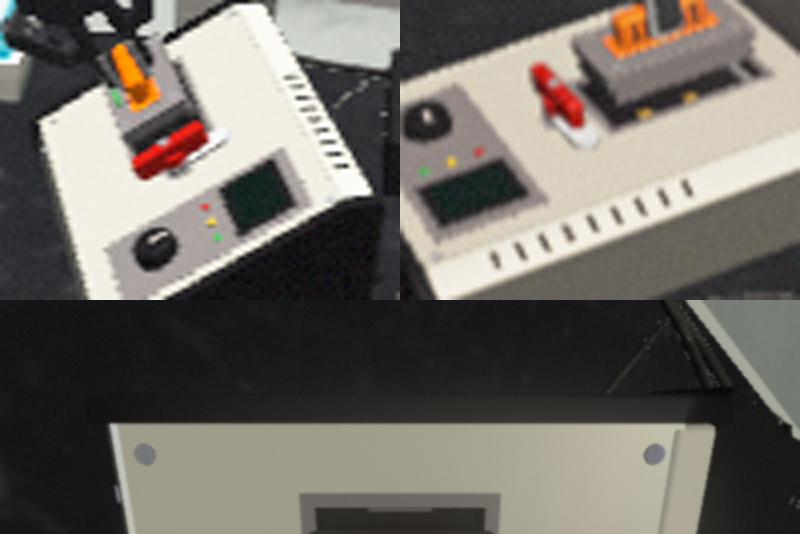

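The pack hovers square over the bay with even gaps and the latch clear. Now I descend slowly, watching the force.

Request:
servo_tool(
  deltas=[
    [[0.002, -0.003, 0.015], [0, 0, 0], 0],
    [[0, 0, 0.015], [0, 0, 0], 0],
    [[0, 0, 0.015], [0, 0, 0], 0],
    [[0, 0, 0.015], [0, 0, 0], 0],
    [[0, 0, 0.01], [0, 0, 0], 0],
    [[0, 0, 0.01], [0, 0, 0], 0],
    [[0, 0, 0], [0, 0, 0], 0],
  ],
)

```text
time_s: 8.1
eef_pos: [545.9, 112.8, 102.2]
ee_rot: [0.136, 0.508, 0.821, 0.22]
force: [0.7, 0.9, -2.4]
grip_width: 0.171
grip_force: 54.2
```

Request:
servo_tool(
  deltas=[
    [[0, 0, 0.01], [0, 0, 0], 0],
    [[0, 0, 0.01], [0, 0, 0], 0],
    [[0, 0, 0], [0, 0, 0], 0],
  ],
)

```text
time_s: 8.4
eef_pos: [547.7, 113.7, 98.8]
ee_rot: [0.136, 0.508, 0.821, 0.22]
force: [-0.1, -0.4, -1.4]
grip_width: 0.168
grip_force: 54.2
```

Request:
servo_tool(
  deltas=[
    [[0, 0, 0.01], [0, 0, 0], 0],
    [[0, 0, 0.01], [0, 0, 0], 0],
    [[0, 0, 0.01], [0, 0, 0], 0],
    [[0, 0, 0], [0, 0, 0], 0],
  ],
)

```text
time_s: 8.8
eef_pos: [550.4, 115.0, 93.6]
ee_rot: [0.136, 0.508, 0.821, 0.22]
force: [-0.2, 0.9, -2.0]
grip_width: 0.175
grip_force: 54.2
```

Request:
servo_tool(
  deltas=[
    [[0, 0, 0.01], [0, 0, 0], 0],
    [[0, 0, 0.01], [0, 0, 0], 0],
    [[0, 0, 0], [0, 0, 0], 0],
  ],
)

```text
time_s: 9.1
eef_pos: [552.3, 115.9, 90.6]
ee_rot: [0.137, 0.508, 0.821, 0.221]
force: [-4.3, -2.2, 3.1]
grip_width: 0.175
grip_force: 55.3
```

Contact builds square to the face with about 8 mm to go, which is where the rollers should be. I'll press on.

Request:
servo_tool(
  deltas=[
    [[0, 0, 0.01], [0, 0, 0], 0],
    [[0, 0, 0.01], [0, 0, 0], 0],
    [[0, 0, 0], [0, 0, 0], 0],
  ],
)

```text
time_s: 9.4
eef_pos: [554.2, 116.8, 86.6]
ee_rot: [0.136, 0.508, 0.821, 0.22]
force: [4.5, 1.5, -5.9]
grip_width: 0.168
grip_force: 53.7
```

Request:
servo_tool(
  deltas=[
    [[0, 0, 0.01], [0, 0, 0], 0],
    [[0, 0, 0.01], [0, 0, 0], 0],
    [[0, 0, 0], [0, 0, 0], 0],
  ],
)

```text
time_s: 9.7
eef_pos: [554.9, 117.3, 85.4]
ee_rot: [0.137, 0.507, 0.822, 0.221]
force: [-36.2, -15.3, 37.5]
grip_width: 0.174
grip_force: 62.6
```

Past the rollers and bottomed out. I'll ease off, release and back away a little.

Request:
servo_tool(
  deltas=[
    [[0, 0, -0.012], [0, 0, 0], 0],
    [[0, 0, 0], [0, 0, 0], 0.3],
    [[0, 0, 0], [0, 0, 0], 0.45],
    [[0, 0, 0], [0, 0, 0], 0.45],
    [[0, 0, 0], [0, 0, 0], 0.45],
  ],
)

```text
time_s: 10.2
eef_pos: [554.8, 117.1, 85.4]
ee_rot: [0.136, 0.508, 0.821, 0.22]
force: [-0.1, -0.1, -0.1]
grip_width: 0.454
grip_force: 0.0
```

Request:
servo_tool(
  deltas=[
    [[0, 0, -0.2], [0, 0, 0], 0.45],
    [[0, 0, -0.2], [0, 0, 0], 0.45],
    [[0, 0, -0.1], [0, 0, 0], 0.45],
    [[-0.15, 0, 0], [0, 0, 0], 0.45],
    [[-0.15, 0, 0], [0, 0, 0], 0.45],
    [[0, 0, 0], [0, 0, 0], 0.45],
    [[0, 0, 0], [0, 0, 0], 0.45],
  ],
)

```text
time_s: 10.9
eef_pos: [536.5, 41.0, 171.8]
ee_rot: [0.136, 0.509, 0.821, 0.22]
force: [-0.5, 1.0, 0.1]
grip_width: 0.448
grip_force: 0.0
```

```bash
python3 - <<'E'
from h import *
import cv2
s=telemetry.sense(); im=optics.capture('wrist'); c=cam('wrist',s)
print(s['time_s'],s['force'],s['eef_pos'],s['ee_rot'],s['joints'])
B=bay(0,0,BAY[1]); print(proj(c,np.array([(-28,-50,0),(-28,50,0),(28,50,0),(28,-50,0),(0,-74,27)])@B.T+BAY[0]))
cv2.imwrite('pics/m5.png',cv2.resize(im,(800,600),interpolation=cv2.INTER_CUBIC))
for y in(-66,-74,-80): print(y,move(s,*goal(0,y,60,-np.pi/2)))
E
```

```text
10.9 [-0.47984203  1.0111985   0.1173325 ] [536.50521606  40.9809256  171.77295007] [0.13613852 0.50869098 0.82107151 0.22032105] [-0.31680017  0.19737952  1.91664335  0.5629356   0.7194054  -1.14973473]
[[222.24206523 172.90203238]
 [217.17124235  30.57009117]
 [300.20400561  30.5525998 ]
 [294.73427761 172.88139788]
 [258.62267342 215.55232104]]
-66 (array([-0.025,  0.006,  0.232]), array([ 0.   , -0.   ,  0.999]))
-74 (array([-0.065,  0.006,  0.232]), array([ 0.   , -0.   ,  0.999]))
-80 (array([-0.095,  0.006,  0.232]), array([ 0.   , -0.   ,  0.999]))
```

View pics/m5.png

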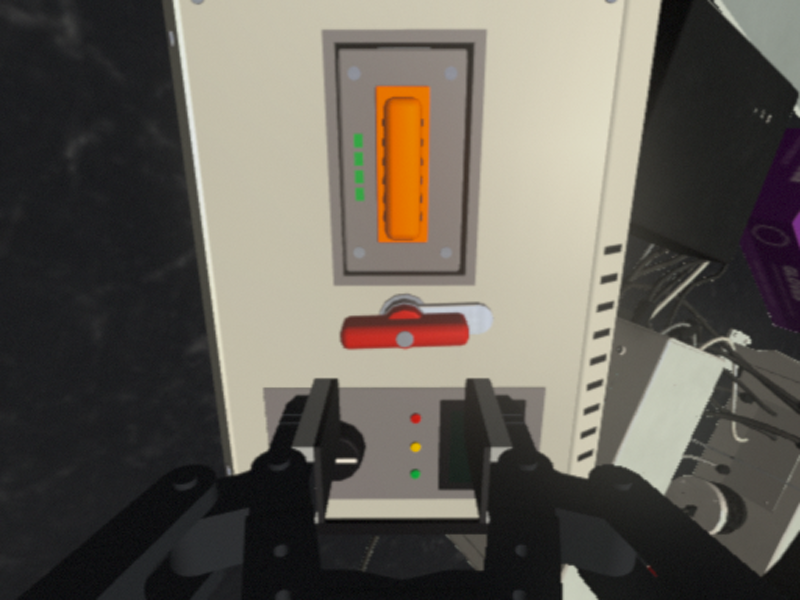

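The pack sits flush and square in the bay with its corners as predicted, and the latch wing's middle at (259,213) also agrees. Next I shift over the latch, turn the tool a quarter and descend.

Request:
servo_tool(
  deltas=[
    [[-0.062, 0.006, 0], [0, 0, 0.05], 0.35],
    [[0, 0, 0], [0, 0, 0.09], 0.35],
    [[0, 0, 0], [0, 0, 0.09], 0.35],
    [[0, 0, 0], [0, 0, 0.09], 0.35],
    [[0, 0, 0], [0, 0, 0.09], 0.35],
    [[0, 0, 0], [0, 0, 0.09], 0.35],
    [[0, 0, 0], [0, 0, 0.09], 0.35],
    [[0, 0, 0], [0, 0, 0.09], 0.35],
  ],
)

```text
time_s: 11.75
eef_pos: [542.6, 31.7, 172.6]
ee_rot: [0.004, 0.857, 0.446, 0.259]
force: [1.1, -0.6, -0.9]
grip_width: 0.35
grip_force: 0.0
```

Request:
servo_tool(
  deltas=[
    [[0, 0, 0], [0, 0, 0.09], 0.35],
    [[0, 0, 0], [0, 0, 0.09], 0.35],
    [[0, 0, 0], [0, 0, 0.09], 0.35],
    [[0, 0, 0], [0, 0, 0.05], 0.35],
    [[0, 0, 0.15], [0, 0, 0], 0.35],
    [[0, 0, 0.15], [0, 0, 0], 0.35],
    [[0, 0, 0], [0, 0, 0], 0.35],
    [[0, 0, 0], [0, 0, 0], 0.35],
  ],
)

```text
time_s: 12.55
eef_pos: [569.5, 44.7, 120.9]
ee_rot: [-0.06, 0.94, 0.222, 0.252]
force: [0.3, -0.7, 1.0]
grip_width: 0.349
grip_force: 0.0
```

```bash
python3 - <<'E'
from h import *
import cv2
s=telemetry.sense(); im=optics.capture('wrist'); c=cam('wrist',s)
print(s['time_s'],s['force'],s['grip_width'],s['joints'])
B=bay(0,0,BAY[1]); print(proj(c,np.array([(0,-74,27),(0,-74,17)])@B.T+BAY[0]))
print(move(s,*goal(0,-73.5,12,-np.pi/2)))
cv2.imwrite('pics/m6.png',im)
E
```

```text
12.55 [ 0.30891245 -0.68729212  1.0496205 ] 0.34876017076103555 [-0.28579329  0.34474004  1.87871833  0.63228923  0.61551761  0.3535043 ]
[[259.29574872 238.87402609]
 [259.17644013 230.60556565]]
(array([-0.002,  0.005,  0.174]), array([-0.001, -0.   ,  0.   ]))
```

View pics/m6.png

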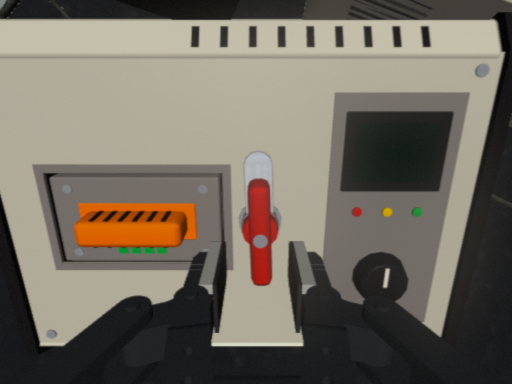

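The red wing stands between the fingers with its hub at (260,241), against (259,239) predicted. Now I descend, grip, and turn.

Request:
servo_tool(
  deltas=[
    [[0, 0.004, 0.09], [0, 0, 0], 0.35],
    [[0, 0, 0.05], [0, 0, 0], 0.35],
    [[0, 0, 0.034], [0, 0, 0], 0.35],
    [[0, 0, 0], [0, 0, 0], 0.35],
    [[0, 0, 0], [0, 0, 0], 0],
    [[0, 0, 0], [0, 0, 0], 0],
    [[0, 0, 0], [0, 0, 0], 0],
    [[0, 0, 0], [0, 0, 0], 0],
  ],
  squeeze=30,
)

```text
time_s: 13.4
eef_pos: [585.8, 51.1, 91.1]
ee_rot: [-0.06, 0.94, 0.222, 0.252]
force: [-5.5, 1.1, 6.1]
grip_width: 0.221
grip_force: 29.6
```

Request:
servo_tool(
  deltas=[
    [[0, 0, 0], [0, 0, -0.03], 0],
    [[0, 0, 0], [0, 0, -0.06], 0],
    [[0, 0, 0], [0, 0, -0.07], 0],
    [[0, 0, 0], [0, 0, -0.07], 0],
    [[0, 0, 0], [0, 0, -0.07], 0],
  ],
)

```text
time_s: 13.9
eef_pos: [585.7, 51.2, 91.0]
ee_rot: [0.001, 0.861, 0.437, 0.259]
force: [-6.6, 1.8, 6.0]
grip_width: 0.22
grip_force: 29.8
```

The grip width (about 19 mm) is wider than the wing's 12 mm, so I'll check numerically whether the wing follows the tool.

```bash
cat > red.py <<'E'
from h import *
import cv2
def red(n):
    s=telemetry.sense(); im=optics.capture(n)
    h=cv2.cvtColor(im,cv2.COLOR_BGR2HSV); m=cv2.inRange(h,(0,170,70),(4,255,255))|cv2.inRange(h,(174,170,70),(180,255,255))
    k,l,st,ce=cv2.connectedComponentsWithStats(m)
    for i in np.argsort(-st[1:,4])[:3]+1:
        if st[i,4]>25: print(n,st[i],ce[i].round(),cv2.minAreaRect(np.argwhere(l==i)[:,::-1].astype(np.float32)))
    return im
if __name__=='__main__':
    s=telemetry.sense(); print(s['wrist_torque'],move(s,*goal(0,-73.5,12,0)))
    im=red('wrist'); cv2.imwrite('pics/w7.png',im); red('side')
E
python3 red.py
```

```text
[0.43794958 0.66821719 0.34083166] (array([-0.001, -0.002,  0.001]), array([ 0.   , -0.001, -0.697]))
wrist [ 236  204   42  126 3165] [257. 265.] ((256.5, 266.5), (125.0, 41.0), 90.0)
wrist [356 280  10   9  70] [360. 284.] ((360.5, 284.0), (9.0, 8.0), 0.0)
side [226 145  27   9 167] [240. 149.] ((239.07920837402344, 149.29208374023438), (7.1642680168151855, 25.97047233581543), 84.2894058227539)
side [310 215  10   9  61] [314. 219.] ((314.5, 219.0), (8.0, 9.0), 90.0)
```

The wing stays aligned with the tool, so it is turning with it. I'll carry on with the remaining 0.70.

Request:
servo_tool(
  deltas=[
    [[0, 0, 0], [0, 0, -0.08], 0],
    [[0, 0, 0], [0, 0, -0.08], 0],
    [[0, 0, 0], [0, 0, -0.08], 0],
    [[0, 0, 0], [0, 0, -0.08], 0],
    [[0, 0, 0], [0, 0, -0.08], 0],
    [[0, 0, 0], [0, 0, -0.08], 0],
    [[0, 0, 0], [0, 0, -0.08], 0],
  ],
)

```text
time_s: 14.7
eef_pos: [585.4, 51.4, 90.8]
ee_rot: [0.111, 0.593, 0.762, 0.234]
force: [-9.7, 1.5, 8.0]
grip_width: 0.225
grip_force: 30.0
```

Request:
servo_tool(
  deltas=[
    [[0, 0, 0], [0, 0, -0.07], 0],
    [[0, 0, 0], [0, 0, -0.06], 0],
    [[0, 0, 0], [0, 0, -0.03], 0],
    [[0, 0, 0], [0, 0, 0], 0],
  ],
)

```text
time_s: 15.1
eef_pos: [585.8, 50.5, 90.8]
ee_rot: [0.14, 0.495, 0.83, 0.218]
force: [-6.5, -1.5, 4.0]
grip_width: 0.228
grip_force: 29.9
```

```bash
python3 red.py
```

```text
[-0.22031279  0.75621172  0.18621451] (array([ 0.005, -0.   ,  0.   ]), array([0.   , 0.001, 0.021]))
wrist [ 237  204   42  125 2967] [258. 266.] ((257.5, 266.0), (124.0, 41.0), 90.0)
wrist [260 335   9   9  65] [264. 340.] ((264.0, 339.0), (8.0, 8.0), 90.0)
side [227 145  26   9 167] [240. 149.] ((239.47952270507812, 149.2746124267578), (7.1523237228393555, 25.350006103515625), 84.80557250976562)
side [298 216   8   9  50] [302. 220.] ((302.04998779296875, 220.1500244140625), (7.273237705230713, 7.589465618133545), 71.56504821777344)
side [315 212   5   7  26] [317. 215.] ((317.0, 215.0), (6.0, 4.0), 90.0)
```

Turned fully with the wing aligned. I'll release, back straight off and take a final look.

Request:
servo_tool(
  deltas=[
    [[0, 0, 0], [0, 0, 0], 0.4],
    [[0, 0, 0], [0, 0, 0], 0.4],
    [[0, 0, 0], [0, 0, 0], 0.4],
    [[0, 0, -0.1], [0, 0, 0], 0.4],
    [[0, 0, -0.2], [0, 0, 0], 0.4],
    [[0, 0, -0.2], [0, 0, 0], 0.4],
    [[0, 0, 0], [0, 0, 0], 0.4],
    [[0, 0, 0], [0, 0, 0], 0.4],
  ],
)

```text
time_s: 16.0
eef_pos: [541.3, 28.3, 177.7]
ee_rot: [0.141, 0.495, 0.829, 0.218]
force: [0.4, -0.0, -0.2]
grip_width: 0.4
grip_force: 0.0
```

```bash
python3 - <<'E'
from red import *
s=telemetry.sense(); print(s['time_s'],s['force'])
im=red('wrist'); cv2.imwrite('pics/w8.png',im)
E
```

```text
16.0 [ 0.3918851  -0.02849987 -0.17390586]
wrist [248 155  21  76 922] [257. 192.] ((258.9425354003906, 192.65509033203125), (17.995512008666992, 75.54630279541016), 3.6329505443573)
wrist [243 182   6  17  56] [246. 190.] ((245.317626953125, 189.87059020996094), (4.601789951324463, 15.952873229980469), 4.39870548248291)
```

View pics/w8.png

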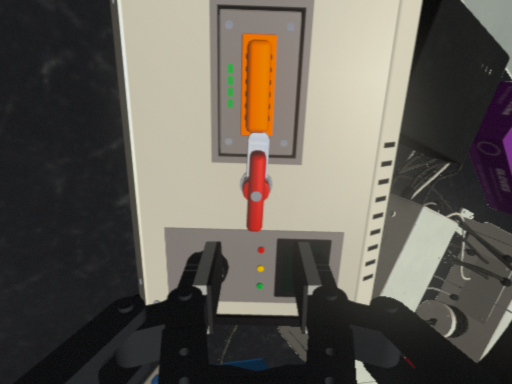

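The tongue (about (259,143)) lies across the end of the flush pack with the wing pointing left, and the gripper is clear. I'll hand in.

```bash
python3 -c "
from rig import ctrl; print(ctrl.finish_job())"
```

```text
the job is handed in; nothing more can be done
None
```

The pack is pressed in and looks flush with the face, the latch is turned with its tongue across the pack's end, and the gripper is clear; I handed the job in at about 16 s, and no verdict came back.

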